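# Clamp the block in the workshop jig

## Robot

A 6-joint arm with a two-finger parallel gripper is mounted at the origin on the work surface. World frame = base frame: x ahead of the robot, y to its left, z up, the work surface at z = 0. Lengths are in m, angles in rad, forces in N, time in s.
With the tool pointing down it reaches from about 0.325 to 0.925 m from the base axis. Payload 3.1 kg.
Tool frame: the origin (TCP) lies midway between the tips of the shut fingers; the grasp point (between the pads) lies bot.grip_point_offset behind it (bot.grip_point_offset is the distance from the TCP to the grasp point, in m); z points along the fingers, y is the line along which they close (so a half turn about z gives the same grasp; the last joint's range is limited). The gripper opens to 85 mm and grips with 20 to 120 N. Pads are 22 mm wide; open, the fingers measure 114 mm over their backs; the gripper's body (76 mm by 85 mm) begins 54 mm behind the grasp point. The pads swing forward as they close: fully open they stand 13 mm farther back than shut.
Start: joints at [-1.372, 0.217, 1.613, -0, 1.311, -0.112], TCP at [0.191, -0.595, 0.231] pointing down, gripper open.
Joint ranges: [-2.75, 2.75], [-0.78, 2.1], [0.31, 2.55], [-1.13, 4.27], [0.13, 2.63], [-2.58, 2.58]. Speed limits (rad/s): [2.79, 2.79, 3.14, 3.14, 3.14, 3.14].

## Interface

Orientations are given as [roll, pitch, yaw] about the fixed x, y, z axes, in that order (R = Rz(yaw) Ry(pitch) Rx(roll)).
In Python, from workcell import bot gives the robot as it stands.
- The arm moves only by the shell command python3 -m crank 'ROWS' [OPENING] [FORCE]. ROWS is a JSON object of lists of equal length, an entry for each row: "dp": the shift along the tool's x, y, z in m, a list of three; "delta_rot": the turn, a rotation vector about the tool's x, y, z in rad, a list of three. In form: {"dp": [[x, y, z], ...], "delta_rot": [[ax, ay, az], ...]}. A call has exactly 5 rows; each row is the pose to reach, as a shift and turn from the pose commanded when the call began, along the tool's axes at that moment; what a row does not reach only later rows make up. A row lasts 1/10 s, in which the tool goes at most 50 mm and 8.59 degrees, less where a joint would pass 70% of its speed; a pose out of reach is approached as far as the arm can. A call with a gripper value outside its range is refused whole. OPENING is the gripper command: -1 is shut, 1 is fully open, values between are in proportion, set as the call begins (- or left out, the last holds). The fingers move at their own pace and stop on an object; FORCE is the grip in N (left out, the last holds). Time passes only in rows, so rows that repeat a pose let the fingers close, or fill a call up. It gives the time, the measured TCP pose, the force, the opening and the grip force at its end, in the units of the state.
- bot.observe(): the state, without advancing time (a new reading comes with each control period).
- bot.capture(name): name is "scene" or "top"; returns (picture, depth): 420x560x3 uint8, blue, green, red; 420x560 float32, m along the optical axis (not along the pixel's ray), 0 where there is no reading.
- bot.get_calibration(name): a dict with "fx", "fy", "cx", "cy" (pixels), "R" (3x3) and "t" (3): a world point X has camera coordinates R X + t. Camera axes: x right, y down, z forward; pixel columns grow to the right and rows downward; lengths in m; the calibration is good to about 2 mm. A picture is of the moment at which its call begins. get_calibration takes no time and is no camera call.
- bot.sign_off(): hands the job in; it is judged then, once.
The state is a dict: "clock": time; "qpos": joint angles; "joint_vel": joint speeds; "joint_efforts": joint torques, N m; "position": TCP position; "tcp_rot": TCP orientation; "force": force on the tool from outside, world axes, zero at the start; "wrist_torque": the same for the moment, N m; "grip_width": finger opening in m; "grasp_force": force on a finger pad.
Only numpy, scipy, OpenCV 4.12 (cv2) and the standard library are available. Lean on these libraries where they do the work, as an engineer would, in place of code of your own. Each camera call takes 0.05 s, during which the arm holds its last target. There are 200 camera calls.

## Task

Clamp the dark wooden block in the jig: with the fingers, push the steel clamp strap round until it lies fully over the block against its stop pin, and then push the cam lever all the way down. Nothing needs to be gripped: leave the block where it lies, do not disturb the other things, and finish with the strap still over and the lever down.

Things in the scene. Friction and masses are not known exactly. Their poses are not given: they have to be found in the camera images.
- jig: Fixed plywood clamping jig, 18 mm thick. Origin on the bench (z = 0) right below the stud on which the strap swings; board spans -75 to +175 mm in its y, +-85 mm in its x; z up. On its +y half the workpiece lies against two low fences (tops at 36 mm) at its +y and +x sides. The stop pin (12 mm diameter, top at 68 mm) stands at x +20, y +40 mm.
- strap (a joint): Swing angle of the clamp strap about the upright stud (rad). 0: fully over the workpiece, along the jig's +y, against the stop pin (hard stop). Grows as it swings away to the jig's -x side (anticlockwise from above; 1.57 = along -x). Stays where left; about 1 N at the tip moves it. Cam lever and foot ride on it.
- strap_tip (a point): Centre of the strap's free end. Strap: straight level steel bar, 28 mm wide, underside 48 mm and top 68 mm above the bench, reaching 130 mm from the stud axis to this point (and 20 mm behind the axis). Between its underside and the workpiece's top are 8 mm; the foot hangs there, 105 mm from the axis.
- lever (a joint): Angle of the cam lever (rad). 0: fully raised, 0.96 rad (55 deg) above level. Grows as it is pushed down; 0.96: fully down, level, clamped (hard stop). Stays where left; 2 to 5 N at its end moves it. Pushing it down lowers the foot by 3.5 mm in all, onto the workpiece.
- lever_hinge (a point): The lever's level pivot axis, right above the stud axis, 86 mm above the bench, between two steel cheeks (tops 98 mm above the bench, 40 mm over both).
- lever_tip (a point): Centre of the cam lever's free end, 115 mm from its pivot. The lever is a straight bar; seen from above it points from the stud away from the strap's free end, so with the strap over it lies along the jig's -y. Its outer 70 mm is a black grip, 24 mm wide, 14 mm thick (upper face 7 mm off this centre line).
- foot: Clamp foot: rubber-faced disc, 24 mm diameter, under the strap, 105 mm from the stud axis. Origin at the centre of its lower face, 2.5 mm above the workpiece while the lever is fully raised.
- workpiece: Loose dark wooden block, 110 (x) x 60 (y) x 22 mm high, lying flat on the jig's board against the fences. Origin at the centre of its underside (18 mm above the bench). To be clamped where it lies.
- tin: Small plain metal tin, 38 diameter, 45 high, standing on the jig's board (mm). A bystander.
- offcut: Small pale wooden offcut, 30 x 40 x 20 high, lying on the jig's board (mm). A bystander.
- glue: Glue bottle, 54 diameter, 130 high, standing on the bench (mm). A bystander.
- jar: Screw jar, 60 diameter, 75 high, standing on the bench (mm). A bystander.
- tape: Tape measure, about 78 x 36 x 60 high, standing on the bench (mm). A bystander.
- driver: Screwdriver lying on the bench (mm). A bystander.
- hammer: Hammer lying on the bench (mm). A bystander.

How it is judged:
By the outcome, as a careful person would: the job done as asked, in the order asked, and still so for the second after the job is handed in, with the robot touching nothing.
It also fails if it takes over 53 s, if anything falls off the work surface, if the arm or the gripper's body presses on something with over 40 N, if the wrist force passes 120 N, or if a joint passes its speed limit or range.

## Working session

There is one attempt and no reset: what is moved stays moved. The work goes in short steps, Python scripts to look and compute and a shell command to move; the robot and the scene stay as the last step left them, time stands still between calls to the robot, and variables do not carry over. Pictures are saved under pics/ and viewed, at most 10 in all, crops included, and the job is handed in when it is done.

```bash
mkdir -p pics
python3 - <<'E'
from workcell import bot
import cv2,numpy as np
for n in("scene","top"):
    p,d=bot.capture(n); cv2.imwrite(f"pics/{n}0.png",p); np.save(f"{n}0.npy",d)
    c=bot.get_calibration(n); print(n,c)
o=bot.observe();print(o["clock"],o["position"],o["tcp_rot"],o["grip_width"],bot.grip_point_offset)
E
```

```text
scene {'fx': 474.9543787852658, 'fy': 474.9543787852658, 'cx': 285.20297710951866, 'cy': 209.75558278557887, 'R': array([[ 0.827558  ,  0.56126402,  0.01142209],
       [ 0.43159254, -0.62308874, -0.65229465],
       [-0.35899254,  0.54474134, -0.75787943]]), 't': array([-0.53342404, -0.06794432,  1.53123866])}
top {'fx': 545.2330103769382, 'fy': 545.2330103769382, 'cx': 273.809094880403, 'cy': 206.27546301390356, 'R': array([[-4.39625903e-04, -9.99952687e-01, -9.71757466e-03],
       [-9.88334345e-01,  1.91445548e-03, -1.52287744e-01],
       [ 1.52299143e-01,  9.53726315e-03, -9.88288425e-01]]), 't': array([0.13689394, 0.57600509, 1.74629674])}
0.1 [ 0.190981   -0.59432149  0.23005662] [-3.13936358e+00 -2.39481123e-04  3.10780101e-01] 0.0855406024245567 0.0187
```

View pics/scene0.png

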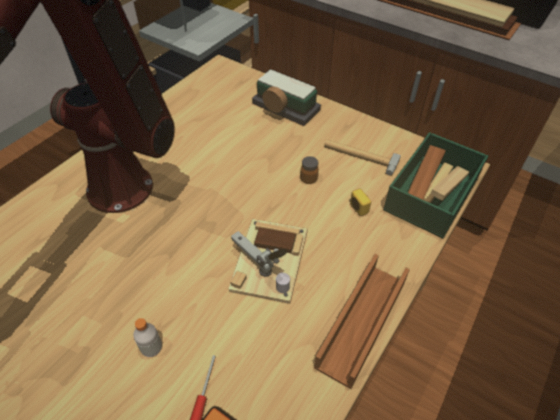

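View pics/top0.png

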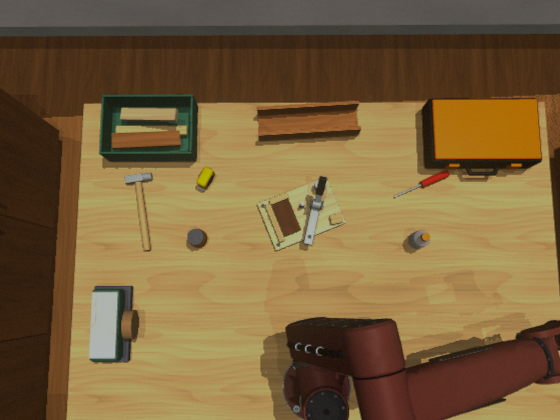

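Run:
```python
import cv2
a=cv2.imread("pics/top0.png")[165:260,245:360]; b=cv2.imread("pics/scene0.png")[210:310,220:315]
f=lambda i:cv2.resize(i,None,fx=6,fy=6,interpolation=cv2.INTER_CUBIC)
cv2.imwrite("pics/tc.png",f(a));cv2.imwrite("pics/sc.png",f(b))
```

```text
(no output)
```

View pics/tc.png

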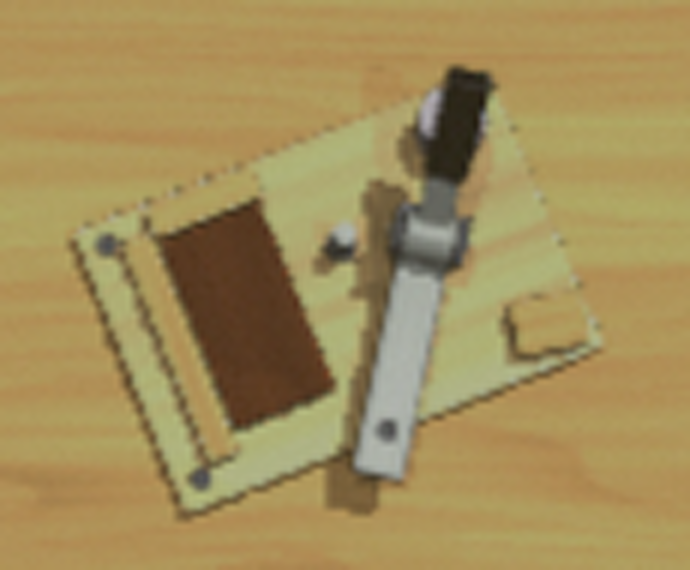

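View pics/sc.png

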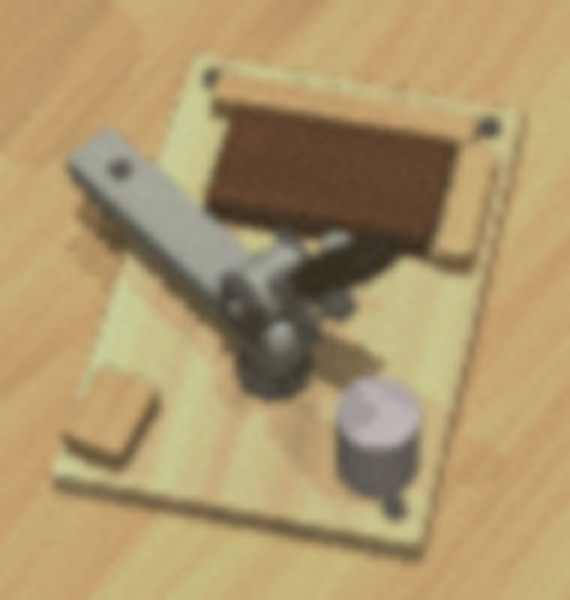

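```bash
cat > h.py <<'E'
import numpy as np, cv2
from workcell import bot
def pt(n,u,v,z):
    c=bot.get_calibration(n);R,t=c["R"],c["t"]
    r=R.T@np.array([(u-c["cx"])/c["fx"],(v-c["cy"])/c["fy"],1]);o=-R.T@t
    return o+r*(z-o[2])/r[2]
tc=lambda x,y,z:pt("top",(x+.5)/6-.5+245,(y+.5)/6-.5+165,z)
sc=lambda x,y,z:pt("scene",(x+.5)/6-.5+220,(y+.5)/6-.5+210,z)
E
python3 - <<'E'
from h import *
np.set_printoptions(precision=4,suppress=True)
A,B,C=tc(72,235,.018),tc(180,515,.018),tc(602,345,.018)
A2,B2,C2=sc(200,58,.018),sc(525,108,.018),sc(58,478,.018)
print(A,B,C,'scene(-x+y),(+x+y),(-x-y)',A2,B2,C2)
print("D scene",sc(418,548,.018))
yv=B-C; yv/=np.linalg.norm(yv); print("yaw",np.degrees(np.arctan2(-yv[0],yv[1])), 'from AB',np.degrees(np.arctan2(*(A-B)[1::-1])))
print("from scene",np.degrees(np.arctan2(-(A2-C2)[0],(A2-C2)[1])), np.degrees(np.arctan2(*(B2-A2)[1::-1])))
print("tip",tc(380,475,.068), sc(88,145,.068))
print("cheeks ctr",tc(430,240,.098)); print("pin top",tc(344,236,.068),sc(338,240,.068))
print("lever tip",tc(470,75,.086+.115*np.sin(.96)))
print("tin",sc(378,415,.063),"offcut",tc(548,325,.038))
E
```

```text
[0.5889 0.194  0.018 ] [0.4332 0.134  0.018 ] [ 0.5268 -0.0993  0.018 ] scene(-x+y),(+x+y),(-x-y) [0.4386 0.13   0.018 ] [0.5902 0.1958 0.018 ] [ 0.5319 -0.1011  0.018 ]
D scene [ 0.6839 -0.0394  0.018 ]
yaw 21.866334504851096 from AB 21.064584385447088
from scene 21.975057269784426 23.46830989261997
tip [0.4508 0.0267 0.068 ] [0.4535 0.026  0.068 ]
cheeks ctr [0.5732 0.0005 0.098 ]
pin top [0.5802 0.0448 0.068 ] [0.5808 0.0475 0.068 ]
lever tip [ 0.6453 -0.0152  0.1802]
tin [ 0.6467 -0.0167  0.063 ] offcut [ 0.5354 -0.0676  0.038 ]
```

The jig's origin is at about (0.578, 0.0015) with yaw 21.9°. The strap is at about 0.99 rad, and its tip shows at crop pixel (380,475). The tin sits under the raised lever and the offcut is in the -x/-y corner. I'll shut the fingers and go to the strap's anticlockwise side.

```bash
Z='"delta_rot":[[0,0,0],[0,0,0],[0,0,0],[0,0,0],[0,0,0]]'
python3 -m crank '{"dp":[[0.028,-0.030,0],[0.056,-0.061,0],[0.085,-0.091,0],[0.113,-0.121,0],[0.142,-0.152,0]],"delta_rot":[[0,0,0],[0,0,0],[0,0,0],[0,0,0],[0,0,0]]}' -1 30
python3 -m crank '{"dp":[[0.028,-0.030,0],[0.056,-0.061,0],[0.085,-0.091,0],[0.113,-0.121,0],[0.142,-0.152,0]],"delta_rot":[[0,0,0],[0,0,0],[0,0,0],[0,0,0],[0,0,0]]}'
python3 -m crank '{"dp":[[0.028,-0.030,0],[0.056,-0.061,0],[0.085,-0.091,0],[0.142,-0.151,0],[0.142,-0.151,0]],"delta_rot":[[0,0,0],[0,0,0],[0,0,0],[0,0,0],[0,0,0]]}'
```

```text
clock: 0.6
position: [0.2801, -0.4051, 0.2307]
tcp_rot: [-3.141, -0.0, 0.31]
force: [0.1, 0.5, 0.7]
grip_width: 0.0126
grasp_force: 0.0
clock: 1.1
position: [0.3687, -0.2171, 0.231]
tcp_rot: [-3.141, 0.0, 0.31]
force: [0.2, -1.0, 0.3]
grip_width: -0.0
grasp_force: 0.0
clock: 1.6
position: [0.458, -0.0288, 0.231]
tcp_rot: [-3.141, -0.0, 0.313]
force: [0.2, -0.2, 0.2]
grip_width: -0.0005
grasp_force: 0.0
```

```bash
python3 -m crank '{"dp":[[0,0,0.040],[0,0,0.080],[0,0,0.120],[0,0,0.160],[0,0,0.177]],"delta_rot":[[0,0,0],[0,0,0],[0,0,0],[0,0,0],[0,0,0]]}'
python3 - <<'E'
from h import *
p,d=bot.capture("scene"); cv2.imwrite("pics/s1.png",cv2.resize(p[180:320,180:340],None,fx=4,fy=4,interpolation=2))
s=bot.observe();P=s["position"];yaw=s["tcp_rot"][2];print(P)
O=np.array([.578,.0015]);x=np.array([np.cos(yaw),np.sin(yaw)]);y=np.array([x[1],-x[0]])
for a in [.99,.9,.8,.7,.6,.5,.4,.3,.2,.1,.05,0]:
    th=np.radians(111.9)+a; f=th-np.pi/2-yaw
    sup=.014+.011*abs(np.cos(f))+.0145*abs(np.sin(f))
    c=O+.112*np.array([np.cos(th),np.sin(th)])+sup*np.array([-np.sin(th),np.cos(th)])
    D=c-P[:2];print(a,c.round(3),(D@x).round(4),(D@y).round(4))
E
```

```text
clock: 2.1
position: [0.4536, -0.0306, 0.05]
tcp_rot: [-3.137, 0.007, 0.311]
force: [-0.2, 0.4, -0.4]
grip_width: -0.0001
grasp_force: 0.0
[ 0.45248177 -0.03044471  0.04860536]
0.99 [ 0.462 -0.008] 0.0159 -0.0187
0.9 [0.461 0.003] 0.0186 -0.0286
0.8 [0.462 0.014] 0.0229 -0.0395
0.7 [0.464 0.026] 0.0283 -0.05
0.6 [0.467 0.037] 0.0348 -0.06
0.5 [0.472 0.049] 0.0425 -0.0694
0.4 [0.478 0.06 ] 0.0513 -0.078
0.3 [0.484 0.07 ] 0.0611 -0.0857
0.2 [0.493 0.079] 0.0718 -0.0923
0.1 [0.502 0.088] 0.0833 -0.0977
0.05 [0.507 0.092] 0.0892 -0.1
0 [0.512 0.096] 0.0953 -0.1019
```

View pics/s1.png

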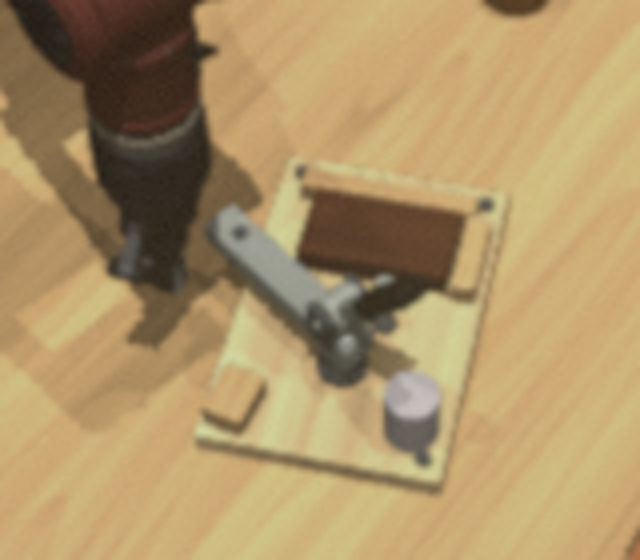

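The picture shows the fingers at (150,280), beside the strap and clear of it and the offcut. Now I'll push along the arc.

```bash
python3 -m crank '{"dp":[[0.006,-0.003,-0.005],[0.012,-0.010,-0.005],[0.016,-0.018,-0.005],[0.018,-0.024,-0.005],[0.019,-0.030,-0.005]],"delta_rot":[[0,0,0],[0,0,0],[0,0,0],[0,0,0],[0,0,0]]}'
python3 -m crank '{"dp":[[0.001,-0.004,0],[0.003,-0.009,0],[0.005,-0.014,0],[0.007,-0.018,0],[0.010,-0.022,0]],"delta_rot":[[0,0,0],[0,0,0],[0,0,0],[0,0,0],[0,0,0]]}'
python3 - <<'E'
from h import *
p,d=bot.capture("scene"); cv2.imwrite("pics/s2.png",cv2.resize(p[180:320,180:340],None,fx=4,fy=4,interpolation=2))
s=bot.observe();print(s["position"],s["force"])
E
```

```text
clock: 2.65
position: [0.4689, 0.0031, 0.0612]
tcp_rot: [3.139, -0.005, 0.312]
force: [2.8, -2.0, 3.2]
grip_width: -0.0
grasp_force: 1.7
clock: 3.15
position: [0.4705, 0.0268, 0.0601]
tcp_rot: [3.14, -0.002, 0.311]
force: [2.8, -2.4, 1.0]
grip_width: -0.0001
grasp_force: 1.2
[0.46908918 0.0276622  0.05931736] [0.29655939 0.05642729 0.09274762]
```

View pics/s2.png

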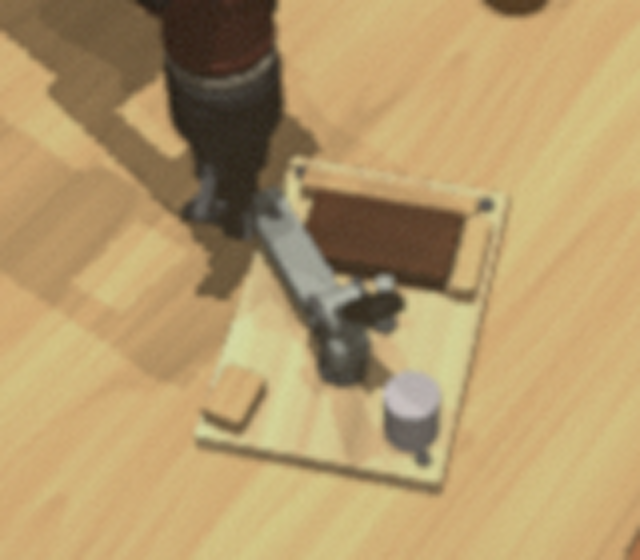

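The strap is following: it is in contact near (265,200). I'll carry on round the arc.

```bash
python3 -m crank '{"dp":[[0.003,-0.006,0.004],[0.006,-0.012,0.004],[0.010,-0.018,0.004],[0.014,-0.023,0.004],[0.018,-0.028,0.004]],"delta_rot":[[0,0,0],[0,0,0],[0,0,0],[0,0,0],[0,0,0]]}'
python3 -m crank '{"dp":[[0.005,-0.004,0],[0.010,-0.008,0],[0.015,-0.011,0],[0.020,-0.014,0],[0.025,-0.017,0]],"delta_rot":[[0,0,0],[0,0,0],[0,0,0],[0,0,0],[0,0,0]]}'
python3 -m crank '{"dp":[[0.003,-0.002,0],[0.006,-0.004,0],[0.009,-0.005,0],[0.011,-0.006,0],[0.013,-0.006,0]],"delta_rot":[[0,0,0],[0,0,0],[0,0,0],[0,0,0],[0,0,0]]}'
```

```text
clock: 3.7
position: [0.4773, 0.0596, 0.0548]
tcp_rot: [-3.141, 0.002, 0.311]
force: [0.1, -1.7, -0.6]
grip_width: 0.0003
grasp_force: 0.5
clock: 4.2
position: [0.497, 0.0831, 0.0554]
tcp_rot: [3.142, -0.0, 0.311]
force: [-0.3, -1.3, -0.9]
grip_width: -0.0001
grasp_force: 0.5
clock: 4.7
position: [0.5069, 0.0928, 0.0552]
tcp_rot: [-3.141, 0.0, 0.311]
force: [-0.8, 0.1, 0.9]
grip_width: -0.0003
grasp_force: 0.5
```

```bash
python3 -m crank '{"dp":[[0.002,0,0],[0.004,0,0],[0.006,0,0],[0.008,0,0],[0.008,0,0]],"delta_rot":[[0,0,0],[0,0,0],[0,0,0],[0,0,0],[0,0,0]]}'
```

```text
clock: 5.2
position: [0.5127, 0.0945, 0.0549]
tcp_rot: [-3.141, 0.005, 0.311]
force: [-5.7, -1.8, 5.2]
grip_width: 0.0
grasp_force: 3.0
```

```bash
python3 -m crank '{"dp":[[0.001,0,0],[0.002,0,0],[0.003,0,0],[0.004,0,0],[0.004,0,0]],"delta_rot":[[0,0,0],[0,0,0],[0,0,0],[0,0,0],[0,0,0]]}'
python3 - <<'E'
from h import *
p,d=bot.capture("scene"); q,d=bot.capture("top")
f=lambda i:cv2.resize(i,(390,400),interpolation=2)
cv2.imwrite("pics/s3.png",np.hstack([f(p[200:320,220:337]),f(q[165:265,250:347])]))
s=bot.observe();print(s["position"],s["force"])
E
```

```text
clock: 5.7
position: [0.5128, 0.0948, 0.0546]
tcp_rot: [-3.14, 0.014, 0.312]
force: [-13.1, -4.0, 12.1]
grip_width: 0.0001
grasp_force: 7.3
[0.51280766 0.09479563 0.05457948] [-13.83176966  -4.35689193  11.77147135]
```

View pics/s3.png

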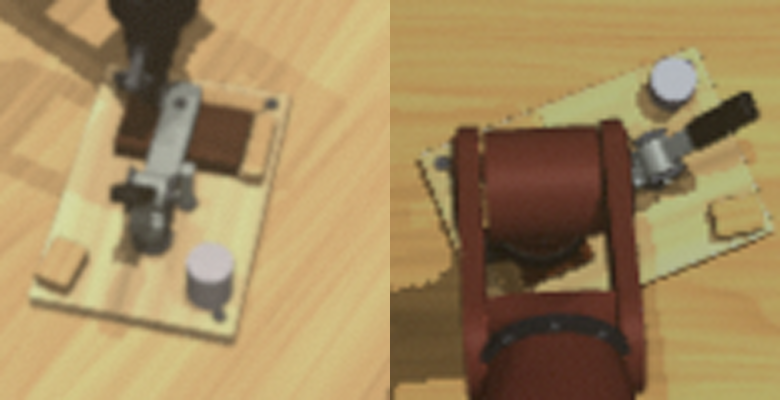

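The strap is hard against its stop: the fingers stay put while the force rises to 13 N. The left view shows it lying over the block at (170,140). Next I'll back off and lift.

```bash
python3 -m crank '{"dp":[[-0.010,0,0],[-0.022,0,0],[-0.035,0,0],[-0.035,0,-0.030],[-0.035,0,-0.070]],"delta_rot":[[0,0,0],[0,0,0],[0,0,0],[0,0,0],[0,0,0]]}'
python3 -m crank '{"dp":[[0,0,-0.040],[0,0,-0.080],[0,0,-0.115],[0,0,-0.125],[0,0,-0.125]],"delta_rot":[[0,0,0],[0,0,0],[0,0,0],[0,0,0],[0,0,0]]}'
python3 - <<'E'
from h import *
q,d=bot.capture("top"); p,d=bot.capture("scene")
f=lambda i:cv2.resize(i,(390,400),interpolation=2)
cv2.imwrite("pics/s4.png",np.hstack([f(p[200:320,220:337]),f(q[165:265,250:347])]))
s=bot.observe();P=s["position"];yaw=s["tcp_rot"][2];print(s["clock"],P,s["tcp_rot"],s["force"])
O=np.array([.578,.0015]);x=np.array([np.cos(yaw),np.sin(yaw)]);y=np.array([x[1],-x[0]])
for al in [55,50,45,40,30,20,10,0]:
    a=np.radians(al);S=.095;h=S*np.cos(a)-.007*np.sin(a);z=.086+(S*np.sin(a)+.007*np.cos(a))
    e=z+.0145*np.tan(a) # outer corner contact
    D=O+h*np.array([.373,-.928])-P[:2];print(al,h.round(4),z.round(4),e.round(4),(D@x).round(4),(D@y).round(4),"tool z",(P[2]-e).round(4))
E
```

```text
clock: 6.3
position: [0.4816, 0.0851, 0.1233]
tcp_rot: [-3.14, 0.006, 0.31]
force: [1.1, 0.4, 0.6]
grip_width: -0.0003
grasp_force: 0.0
clock: 6.8
position: [0.4862, 0.0854, 0.2524]
tcp_rot: [3.14, -0.005, 0.311]
force: [-0.3, 0.3, -0.7]
grip_width: 0.0
grasp_force: 0.0
6.9 [0.48400009 0.08534126 0.24860689] [-3.14091234e+00  2.17435751e-03  3.10701246e-01] [-0.13200082  0.31040284  0.11037193]
55 0.0488 0.1678 0.1885 0.0673 0.1572 tool z 0.0601
50 0.0557 0.1633 0.1806 0.0678 0.1641 tool z 0.0681
45 0.0622 0.1581 0.1726 0.0683 0.1706 tool z 0.076
40 0.0683 0.1524 0.1646 0.0687 0.1767 tool z 0.084
30 0.0788 0.1396 0.1479 0.0695 0.1871 tool z 0.1007
20 0.0869 0.1251 0.1303 0.0701 0.1952 tool z 0.1183
10 0.0923 0.1094 0.1119 0.0705 0.2007 tool z 0.1367
0 0.095 0.093 0.093 0.0707 0.2033 tool z 0.1556
```

View pics/s4.png

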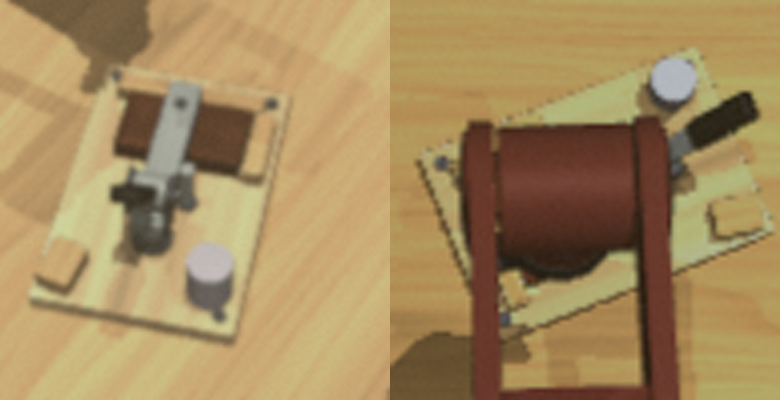

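The strap lies over the block against the pin, with the lever raised along jig -y (tip at right-view (752,100)). I'll move above the lever.

```bash
python3 -m crank '{"dp":[[0.016,0.038,0],[0.034,0.080,0],[0.052,0.122,0],[0.067,0.158,0],[0.067,0.158,0]],"delta_rot":[[0,0,0],[0,0,0],[0,0,0],[0,0,0],[0,0,0]]}'
python3 -m crank '{"dp":[[0,0,0.015],[0,0,0.030],[0,0.001,0.042],[0,0.003,0.052],[0,0.003,0.057]],"delta_rot":[[0,0,0],[0,0,0],[0,0,0],[0,0,0],[0,0,0]]}'
python3 - <<'E'
from h import *
s=bot.observe();print(s["position"],s["force"]);print(tc((340-245)*6,(190-165)*6,.18))
E
```

```text
clock: 7.4
position: [0.598, -0.0482, 0.2464]
tcp_rot: [-3.141, 0.004, 0.307]
force: [0.3, -1.5, -0.3]
grip_width: -0.0
grasp_force: 0.0
clock: 7.9
position: [0.5968, -0.0467, 0.1912]
tcp_rot: [-3.14, 0.003, 0.312]
force: [0.7, 0.1, 0.4]
grip_width: -0.0002
grasp_force: 0.0
[ 0.5968151  -0.04667139  0.19118528] [0.70761497 0.10604176 0.38863331]
[ 0.6063661  -0.06539486  0.18      ]
```

```bash
python3 -m crank '{"dp":[[0,0.003,0.005],[0,0.006,0.010],[0.001,0.009,0.015],[0.001,0.012,0.020],[0.001,0.015,0.025]],"delta_rot":[[0,0,0],[0,0,0],[0,0,0],[0,0,0],[0,0,0]]}'
python3 -m crank '{"dp":[[0,0.003,0.005],[0,0.006,0.010],[0.001,0.009,0.015],[0.001,0.012,0.020],[0.001,0.015,0.025]],"delta_rot":[[0,0,0],[0,0,0],[0,0,0],[0,0,0],[0,0,0]]}'
```

```text
clock: 8.4
position: [0.6064, -0.0633, 0.1711]
tcp_rot: [3.136, -0.005, 0.311]
force: [-0.0, -0.5, 2.5]
grip_width: 0.0
grasp_force: 0.9
clock: 8.9
position: [0.6094, -0.0754, 0.1427]
tcp_rot: [3.142, -0.0, 0.311]
force: [0.4, 0.6, 1.8]
grip_width: -0.0003
grasp_force: 0.9
```

The vertical force is 2–3 N with little sideways, so the lever is going down. I'll continue to level.

```bash
python3 -m crank '{"dp":[[0,0.003,0.006],[0,0.005,0.012],[0,0.007,0.018],[0,0.009,0.024],[0.001,0.010,0.030]],"delta_rot":[[0,0,0],[0,0,0],[0,0,0],[0,0,0],[0,0,0]]}'
python3 -m crank '{"dp":[[0,0.001,0.005],[0,0.001,0.010],[0,0.002,0.014],[0,0.002,0.018],[0,0.002,0.020]],"delta_rot":[[0,0,0],[0,0,0],[0,0,0],[0,0,0],[0,0,0]]}'
```

```text
clock: 9.4
position: [0.613, -0.0849, 0.1127]
tcp_rot: [3.141, 0.001, 0.311]
force: [-0.7, -1.0, 3.0]
grip_width: -0.0002
grasp_force: 1.2
clock: 9.9
position: [0.6141, -0.0869, 0.0933]
tcp_rot: [3.141, -0.0, 0.311]
force: [-0.2, -2.2, 3.3]
grip_width: -0.0
grasp_force: 1.8
```

Now I'll press on to find the hard stop.

```bash
python3 -m crank '{"dp":[[0,0,0.001],[0,0,0.002],[0,0,0.003],[0,0,0.004],[0,0,0.004]],"delta_rot":[[0,0,0],[0,0,0],[0,0,0],[0,0,0],[0,0,0]]}'
```

```text
clock: 10.4
position: [0.6144, -0.0869, 0.0925]
tcp_rot: [3.141, 0.0, 0.311]
force: [-5.1, -1.6, 15.1]
grip_width: -0.0002
grasp_force: 7.4
```

```bash
python3 -m crank '{"dp":[[0,0,0.001],[0,0,0.002],[0,0,0.002],[0,0,0.002],[0,0,0.002]],"delta_rot":[[0,0,0],[0,0,0],[0,0,0],[0,0,0],[0,0,0]]}'
python3 -m crank '{"dp":[[0,0,-0.010],[0,0,-0.030],[0,0,-0.060],[0,0,-0.100],[0,0,-0.140]],"delta_rot":[[0,0,0],[0,0,0],[0,0,0],[0,0,0],[0,0,0]]}'
python3 -m crank '{"dp":[[0,0.030,0],[0,0.075,0],[0,0.120,0],[0,0.165,0],[0,0.190,0]],"delta_rot":[[0,0,0],[0,0,0],[0,0,0],[0,0,0],[0,0,0]]}'
python3 - <<'E'
from h import *
q,d=bot.capture("top"); p,d=bot.capture("scene")
f=lambda i:cv2.resize(i,(390,400),interpolation=2)
cv2.imwrite("pics/s5.png",np.hstack([f(p[200:320,220:337]),f(q[165:265,250:347])]))
E
```

```text
clock: 10.9
position: [0.6145, -0.0869, 0.0922]
tcp_rot: [3.141, 0.0, 0.311]
force: [-7.3, -1.2, 21.6]
grip_width: -0.0
grasp_force: 10.8
clock: 11.4
position: [0.6122, -0.0851, 0.2264]
tcp_rot: [-3.138, 0.003, 0.311]
force: [-0.1, -0.6, 0.5]
grip_width: -0.0002
grasp_force: 0.0
clock: 11.9
position: [0.6717, -0.2696, 0.2255]
tcp_rot: [-3.14, 0.001, 0.309]
force: [0.2, 0.1, -0.1]
grip_width: 0.0003
grasp_force: 0.0
```

View pics/s5.png

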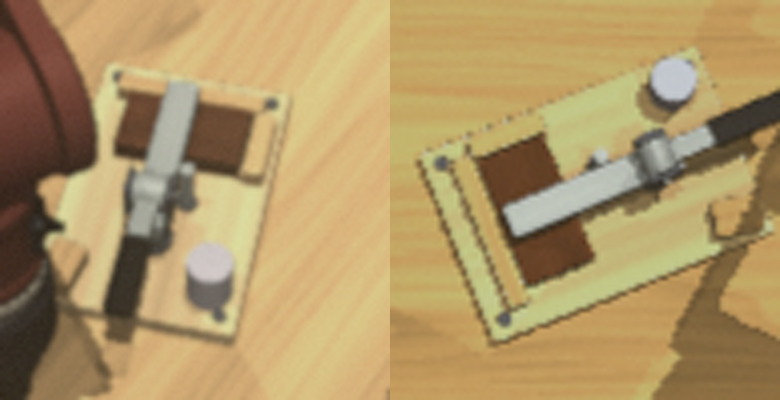

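The strap lies over the block and touches the pin (right view (600,165)). The lever is level along jig -y, and the block, tin and offcut haven't moved. Handing in.

```bash
python3 -c "
from workcell import bot
print(bot.sign_off())"
```

```text
the job is handed in; nothing more can be done
None
```

The block is clamped: the strap is over it against its stop pin, the lever is fully down, nothing else in the jig was disturbed, and I handed the job in at about 12 s.

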